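# Restock the spring-loaded sand-case dispenser

### The arm

A 7-joint arm with a two-finger parallel gripper is mounted at the origin on a cart in front of the work surface, level with it; the furniture and walls round the work are solid. World frame = base frame: x ahead of the robot, y to its left, z up, the work surface at z = 0. Lengths are in m, angles in rad, forces in N, time in s.
With the tool pointing down it reaches from about 0.425 to 0.925 m from the base axis. Payload 6.8 kg.
Tool frame: the origin (TCP) lies midway between the tips of the shut fingers; the grasp point (between the pads) lies 19 mm behind it (grip_point_offset is the distance from the TCP to the grasp point, in m); y points along the fingers, x is the direction in which the jaws open and shut, and the axes are right-handed (so a half turn about y gives the same grasp; the last joint's range is limited). The gripper opens to 85 mm and grips with 20 to 120 N. Pads are 22 mm wide; open, the fingers measure 114 mm over their backs; the gripper's body (76 mm by 85 mm) begins 54 mm behind the grasp point. The pads swing forward as they close: fully open they stand 13 mm farther back than shut.
Start: joints at [-1.373, 0.477, 0.022, 1.555, -0.011, 1.109, -0.083], TCP at [0.203, 0.644, 0.231] pointing down, gripper open.
Joint ranges: [-2.96, 2.96], [-0.34, 2.1], [-1.41, 1.46], [0.24, 2.44], [-1.37, 4.51], [0.17, 1.92], [-2.96, 2.96]. Speed limits (rad/s): [2.39, 2.39, 3.14, 3.14, 3.14, 3.14, 3.14].

### API

Orientations are given as a unit quaternion [w, x, y, z].
In Python, from station import get_obs, read_camera, hand_in, grip_point_offset gives the robot as it stands.
- The arm moves only by the tool play_rows, never from a script. Its argument "increments" is a list of rows, each a list of 2 entries, a list of its own where there are three numbers: the shift along the tool's x, y, z in m, then the turn, a rotation vector about the tool's x, y, z in degrees. In form: [[[tx, ty, tz], [ax, ay, az]], ...]. A call has 1 to 20 rows; each row shifts and turns the commanded pose from where the row before left it, along the tool's axes as they then stand; what a row does not reach is not made up. A row lasts 1/12 s, in which the tool goes at most 41.7 mm and 7.16 degrees, less where a joint would pass 70% of its speed; a pose out of reach is approached as far as the arm can. A call with a gripper value outside its range is refused whole. "gripper" is the finger opening in m, from 0 to 0.0854, set as the call begins (left out, the last holds). The fingers move at their own pace and stop on an object; "grip_force" is the grip in N (left out, the last holds). Time passes only in rows, so rows that do not move let the fingers close. It gives the time, the measured TCP pose, the force and the opening at its end, in the units of the state.
- get_obs(): the state, without advancing time (a new reading comes with each control period).
- read_camera(name): name is "scene" or "top" or "wrist"; returns a dict with "color" (400x640x3 uint8, red, green, blue), "range_z" (400x640 float32, m along the optical axis (not along the pixel's ray), 0 where there is no reading), "intrinsics" (3x3 intrinsics, pixels), "R" (3x3) and "t" (3): a world point X has camera coordinates R X + t; the wrist camera has in their place "hand_eye" (4x4, takes a point from camera to tool coordinates, whose origin is the TCP and whose axes are the tool frame's). Camera axes: x right, y down, z forward; pixel columns grow to the right and rows downward; lengths in m; the calibration is good to about 2 mm. The wrist camera is an equidistant fisheye: a pixel r from the principal point sees the ray r / f radians off the axis. A picture is of the moment at which its call begins: read the wrist's pose just before it.
- hand_in(): hands the job in, once; it reports no verdict.
The state is a dict: "t": time; "q": joint angles; "joint_vel": joint speeds; "joint_torque": joint torques, N m; "eef_pos": TCP position; "tool_rot": TCP orientation; "contact_force": force on the tool from outside, world axes, zero at the start; "torque": the same for the moment, N m; "gripper_width": opening from 0.0 (shut) to 1.0 (fully open).
Only numpy, scipy, OpenCV 4.12 (cv2) and the standard library are available. Lean on these libraries where they do the work, as an engineer would, in place of code of your own. Each camera call takes 0.05 s, during which the arm holds its last target. There are 200 camera calls.

### The job

Restock the wooden sand-case dispenser. Press the case that stands up in its mouth straight down against the spring until both side catches snap over its lid and hold it by themselves; then slide the second case along the feed deck, right up to the end stop over the mouth, and press it down in the same way, so that both cases stay stacked and latched in the column. Do not lift the cases off or tip them out, and leave the other things on the table where they are.

Things in the scene. Friction and masses are not known exactly. Their poses are not given: they have to be found in the camera images.
- dispenser: fixed plywood dispenser, 316 mm long (its x), 116 mm wide at the base, 108 mm high. Origin at table height under the centre of its spring-loaded column; z up, +x the feed direction. The feed deck, a flat track 90 mm above the origin, runs from x = -245 mm (open end) to -54.5 mm, where the column's open mouth begins. Guides 12 mm high on both sides of the deck, inner faces at y = +-35 mm.
- mouth (a point): centre of the column's mouth at deck level, 90 mm above the dispenser's origin; axes as the dispenser. The column is 109 (x) by 70 mm (y) inside. Cheeks on both long sides and the end stop at x = +54.5 mm stand 18 mm above deck level. Press near the middle of a lid, from above.
- latched_lid (a point): centre of the lid of a latched case: 77.5 mm above the dispenser's origin, 12.5 mm below deck level (its case's origin is at 49.5 mm). Push the lid 1 to 4 mm past this height so that both catches snap out over it; on release it rises back to this height. Pressed less, the case comes up again. With two cases in, the lid bottoms out about 5 mm below this height.
- follower (a joint): aluminium spring plate under the cases; m pressed down: 0 = fully up (case underside 1 mm below deck level), 0.0395 with one latched case, 0.0675 with two, stop at 0.073. Its spring resists with about 2.6 N at 0, rising 1.3 N every 10 mm to about 11 N with two cases; damped, it returns slowly.
- catch_far (a joint): sprung steel catch with a round dark knob on the dispenser's +y side, 40 mm wide (x = -20 to 20 mm). Its nose stands 5 mm into the column, 1.5 to 12.5 mm below deck level, sloping on top, flat below. Value = m pushed outward: 0 sprung in, about 0.004 while a case passes. A case pressed down drives both catches out by itself, for about 5 N more.
- catch_near (a joint): the same catch on the dispenser's -y side; value as for catch_far
- first_case: clear flat case of white sand, lid shut, 108 (x) x 68 (y) x 28 mm high, about 0.1 kg; origin under its centre. Solid ends 52 mm from it along x (lip 54). Starts upright in the mouth on the spring plate, lid 27 mm above deck level, not latched; x axis along the dispenser's.
- second_case: clear flat case of white sand, lid shut, 108 (x) x 68 (y) x 28 mm high, about 0.1 kg; origin under its centre. Solid ends 52 mm from it along x (lip 54). Starts on the deck between the guides, x axis along the dispenser's: push its -x end towards +x (friction under 1 N). Home against the stop, its x is 0 to 3 mm in the dispenser's frame, lying on the catch noses 1 to 5 mm below deck level.
- powder_jar: bystander: glass jar with cork, 44 mm across, 70 mm tall, origin under its centre
- hake_brush: bystander: flat wooden brush, 82 x 37 x 9 mm, origin under its centre
- sand_scoop: bystander: small steel scoop, 55 x 64 x 18 mm, origin under its centre
- spoon_round: bystander: brass spoon, 173 x 38 x 12 mm, origin under its centre
- brass_dish: bystander: shallow brass dish, 60 mm across, 13 mm high, origin under its centre
- blower: bystander: dark red rubber blower bulb with nozzle, 110 x 49 x 44 mm, origin under its centre

How it is judged:
By the outcome, as a careful person would: the job done as asked, in the order asked, and still so for the second after the job is handed in, with the robot touching nothing.
It also fails if it takes over 48 s, if anything falls off the work surface, if the arm or the gripper's body presses on something with over 40 N, if the wrist force passes 120 N, or if a joint passes its speed limit or range.

## Working session

There is one attempt and no reset: what is moved stays moved. The work goes in short steps, Python scripts to look and compute and a tool call to move; the robot and the scene stay as the last step left them, time stands still between calls to the robot, and variables do not carry over. Pictures are saved under pics/ and viewed, about 8 in all and at most 12, crops included, and the job is handed in when it is done.

Besides the shell and the picture viewer there is one more tool, called after "Call:" as name(argument=value, ...) on one line, values as JSON. play_rows: Moves the arm, as the interface text tells. Its arguments: {"type":"object","properties":{"increments":{"type":"array","items":{"type":"array"}},"gripper":{"type":"number"},"grip_force":{"type":"number"}},"required":["increments"]}

```bash
mkdir -p pics; cat > h.py <<'E'
import numpy as np, cv2
from station import *
def save(n,f,crop=None):
    c=read_camera(n); im=c["color"][...,::-1].copy()
    cv2.imwrite("pics/"+f,im); np.savez("pics/"+f+".npz",**c); return c
def cloud(c):
    K=c["intrinsics"];z=c["range_z"];v,u=np.mgrid[:400,:640]
    P=np.stack([(u-K[0,2])*z/K[0,0],(v-K[1,2])*z/K[1,1],z],-1)
    return (P-c["t"])@c["R"]
E
python3 - <<'E'
from h import *
o=get_obs();print({k:np.round(v,3) for k,v in o.items()},grip_point_offset)
a=save("top","top1.png");b=save("scene","sc1.png")
cv2.imwrite("pics/both.png",np.vstack([a["color"],b["color"]])[:,:,::-1])
print(np.round(-a["R"].T@a["t"],3),np.round(-b["R"].T@b["t"],3))
E
```

```text
{'t': np.float64(0.0), 'q': array([-1.373,  0.478,  0.022,  1.557, -0.012,  1.109, -0.083]), 'joint_vel': array([ 0.   , -0.001, -0.002,  0.001, -0.001,  0.   , -0.002]), 'joint_torque': array([ 0.0000e+00, -5.9646e+01,  1.6080e+00, -2.8119e+01,  1.2000e-02,
        1.0000e-02,  0.0000e+00]), 'eef_pos': array([0.203, 0.643, 0.23 ]), 'tool_rot': array([-0.57 ,  0.571,  0.418, -0.419]), 'contact_force': array([-0.414,  0.812, -0.404]), 'torque': array([-0.068,  0.016, -0.023]), 'gripper_width': np.float64(1.003)} 0.0187
[ 0.369 -0.012  1.412] [-0.37   0.649  1.044]
```

View pics/both.png

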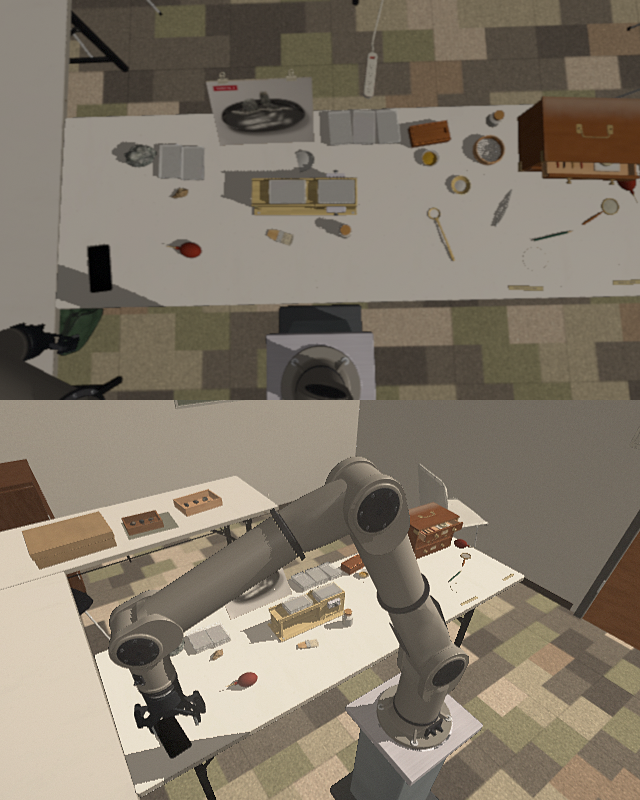

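```bash
python3 - <<'E'
from h import *
c=np.load("pics/top1.png.npz");P=cloud(c)
im=c["color"][140:260,220:380,::-1];cv2.imwrite("pics/crop1.png",cv2.resize(im,(800,600),interpolation=cv2.INTER_CUBIC))
z=P[140:260,220:380,2]
np.set_printoptions(linewidth=250)
# rows through the dispenser
print((z[36:76:2,28:140:4]*1000).astype(int))
for lo,hi in((.104,.135),(.085,.1)):
    m=np.zeros((400,640),np.uint8);m[140:225,240:370]=((z>lo)&(z<hi))[0:85,20:150]
    n,l,s,ce=cv2.connectedComponentsWithStats(m)
    for i in range(1,n):
        if s[i,4]>60:
            Q=P[l==i]; r=cv2.minAreaRect((Q[:,:2]*1000).astype(np.float32));print(lo,s[i],np.round(Q.mean(0),4),r,np.median(Q[:,2]))
E
```

```text
[[   3    1    5    2    3    0    5    0    1    0    0    6    3   -1    0    2    0    4   -3    3   93   96   93   93   96    4    1    0]
 [   0   98  106  101  103  103  104  102   99  101  100  104  101  103   99  102  101  108  108  110  114  109  109  107  105  108  110  110]
 [  -3    5   90   96   90   93  120  119  116  121  120  119  119  115  118   90   90   83  121  114  115  120  117  118  116  112  117  113]
 [   3    1   96   92   91   92  119  116  114  123  116  115  121  121  118   88   90   88  116  112  120  119  114  117  115  113  121  111]
 [   2   -3   94   87   87   92  118  122  112  113  118  119  118  119  116   90   88   94  111  118  117  123  115  115  115  119  118  103]
 [   5   90   91   92   85   91  118  119  118  119  115  121  116  117  114   92   96   86  119  115  116  117  115  116  120  116  118  108]
 [   4   94   85   91   90   88  120  121  116  116  122  114  120  119  116   92   91   86  118  115  121  113  116  116  121  118  115  103]
 [   6   90   91   93   91   90  116  119  121  115  118  117  116  119  118   90   91   90  120  1
[... 2099 characters left out ...]
0383759
0.085 [327 173  19   4  71] [ 0.6116 -0.0594  0.0926] ((611.78662109375, -59.964759826660156), (52.478702545166016, 10.4597749710083), 88.44867706298828) 0.09252780457407914
0.085 [252 179  19  26 423] [0.5674 0.1611 0.0911] ((567.5828857421875, 161.10476684570312), (73.8816909790039, 52.793724060058594), 1.8855594396591187) 0.09115425289354502
0.085 [302 178  17  27 287] [0.5636 0.0129 0.0913] ((562.6282348632812, 15.749488830566406), (43.048377990722656, 76.068603515625), 84.1776351928711) 0.09127194476855348
0.085 [255 204 102  12 218] [ 0.5155 -0.0108  0.0926] ((511.5757141113281, 31.089263916015625), (291.5096740722656, 27.695898056030273), 87.25504302978516) 0.09276731858807549
```

View pics/crop1.png

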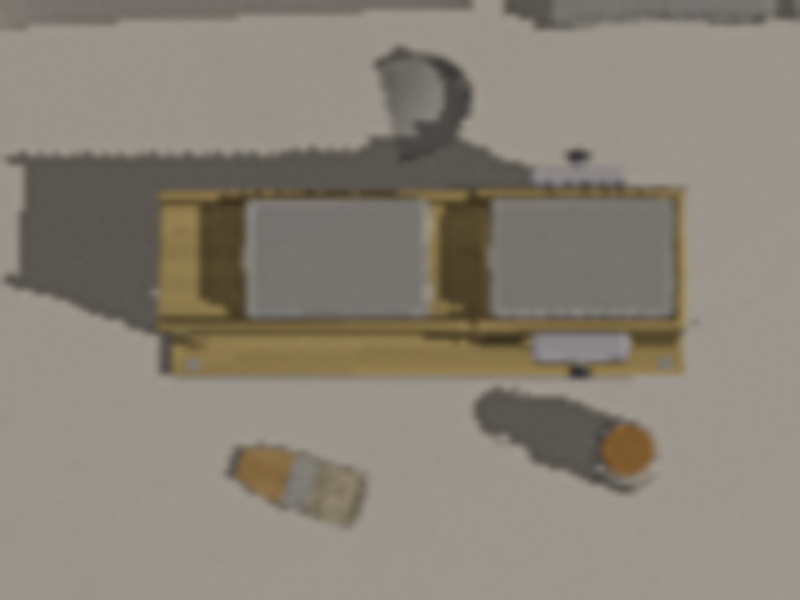

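```bash
cat >> h.py <<'E'
from scipy.spatial.transform import Rotation as R
def rot(o): return R.from_quat(o["tool_rot"],scalar_first=True)
def px(c,u,v,z):
    d=c["R"].T@np.linalg.inv(c["intrinsics"])@[u,v,1]; o=-c["R"].T@c["t"]
    return o+d*(z-o[2])/d[2]
# target tool axes columns: x,y,z ; dispenser +x dir = f
def delta(target,f):
    o=get_obs();r=rot(o)
    f=np.array([f[0],f[1],0])/np.hypot(*f[:2]);z=np.array([0,0,-1.])
    best=None
    for s in(1,-1):
        y=s*f;x=np.cross(y,z);T=R.from_matrix(np.c_[x,y,z])
        rv=(r.inv()*T).as_rotvec(degrees=True)
        if best is None or np.linalg.norm(rv)<np.linalg.norm(best):best=rv
    print("pos",np.round(o["eef_pos"],4),"shift tool mm",np.round(r.inv().apply(np.array(target)-o["eef_pos"])*1000,1),"turn",np.round(best,2))
    print("axes\n",np.round(r.as_matrix(),3))
E
python3 - <<'E'
from h import *
c=np.load("pics/top1.png.npz")
w=lambda a,b,z:px(c,220+a/5-.4,140+b/5-.4,z)
P={"lid1":w(583,257.5,.117),"lid2":w(336,258,.118),"lid2_-xend":w(245,258,.118),"lid2_+x":w(427,258,.118),"l1-":w(490,258,.117),"l1+":w(675,258,.117),"guide_far_in-x":w(165,200,.102),"cheek_far+x":w(680,190,.108),"guidenear-":w(160,330,.102),"near+":w(680,332,.108),"knobfar":w(577,155,.083),"knobnear":w(580,371,.083),"jar":w(627,447,.07),"base-":w(172,375,0),"base+":w(682,375,0)}
for k,v in P.items():print(k,np.round(v,4))
# yaw: fit lines along guide tops
z=cloud(c)
delta(P["lid1"],(-.026,-1))
E
```

```text
lid1 [ 0.5593 -0.0582  0.117 ]
lid2 [0.5625 0.0825 0.118 ]
lid2_-xend [0.5639 0.1345 0.118 ]
lid2_+x [0.5612 0.0306 0.118 ]
l1- [ 0.5604 -0.0053  0.117 ]
l1+ [ 0.5576 -0.1105  0.117 ]
guide_far_in-x [0.6016 0.1825 0.102 ]
cheek_far+x [ 0.5984 -0.1155  0.108 ]
guidenear- [0.5257 0.1858 0.102 ]
near+ [ 0.5162 -0.1125  0.108 ]
knobfar [ 0.6253 -0.0578  0.083 ]
knobnear [ 0.4977 -0.0557  0.083 ]
jar [ 0.4538 -0.0821  0.07  ]
base- [0.5096 0.1939 0.    ]
base+ [ 0.5017 -0.1211  0.    ]
pos [0.2031 0.6432 0.2304] shift tool mm [-561.4  114.4 -550.8] turn [-76.06  57.38  57.26]
axes
 [[ 0.301 -0.    -0.954]
 [ 0.954 -0.002  0.301]
 [-0.002 -1.    -0.   ]]
```

Call:
play_rows(increments=[[[-0.028,0.003,-0.0275],[0,0,0]],[[-0.028,0.003,-0.0275],[0,0,0]],[[-0.028,0.003,-0.0275],[0,0,0]],[[-0.028,0.003,-0.0275],[0,0,0]],[[-0.028,0.003,-0.0275],[0,0,0]],[[-0.028,0.003,-0.0275],[0,0,0]],[[-0.028,0.003,-0.0275],[0,0,0]],[[-0.028,0.003,-0.0275],[0,0,0]],[[-0.028,0.003,-0.0275],[0,0,0]],[[-0.028,0.003,-0.0275],[0,0,0]],[[-0.028,0.003,-0.0275],[0,0,0]],[[-0.028,0.003,-0.0275],[0,0,0]],[[-0.028,0.003,-0.0275],[0,0,0]],[[-0.028,0.003,-0.0275],[0,0,0]],[[-0.028,0.003,-0.0275],[0,0,0]],[[-0.028,0.003,-0.0275],[0,0,0]],[[-0.028,0.003,-0.0275],[0,0,0]],[[-0.028,0.003,-0.0275],[0,0,0]],[[-0.028,0.003,-0.0275],[0,0,0]],[[-0.028,0.003,-0.0275],[0,0,0]]], gripper=0)

```text
t: 1.77
eef_pos: [0.5594, -0.0577, 0.1709]
tool_rot: [0.57, -0.57, -0.418, 0.418]
contact_force: [0.7, 0.8, 0.1]
gripper_width: 0.001
```

Call:
play_rows(increments=[[[0,0,0],[0,6.7,0]],[[0,0,0],[0,6.7,0]],[[0,0,0],[0,6.7,0]],[[0,0,0],[0,6.7,0]],[[0,0,0],[0,6.7,0]],[[0,0,0],[0,6.7,0]],[[0,0,0],[0,6.7,0]],[[0,0,0],[0,6.7,0]],[[0,0,0],[0,6.7,0]],[[0,0,0],[0,6.7,0]],[[0,0,0],[0,6.7,0]],[[0,0,0],[0,0,0]]])

```text
t: 2.77
eef_pos: [0.5588, -0.0556, 0.1709]
tool_rot: [-0.707, 0.707, -0.009, 0.009]
contact_force: [-0.2, -0.3, -0.1]
gripper_width: 0.0
```

```bash
cat >> h.py <<'E'
def delta(target,f=(-.0256,-1)):
    o=get_obs();r=rot(o)
    f=np.array([f[0],f[1],0])/np.hypot(*f[:2]);y=np.array([0,0,-1.]);z=-f
    T=R.from_matrix(np.c_[np.cross(y,z),y,z])
    print("t",o["t"],"pos",np.round(o["eef_pos"],4),"shift tool mm",np.round(r.inv().apply(np.array(target)-o["eef_pos"])*1000,1),"turn",np.round((r.inv()*T).as_rotvec(degrees=True),2),"F",np.round(o["contact_force"],1))
E
python3 - <<'E'
from h import *
delta([.5593,-.058,.12]); print(get_obs()["gripper_width"],np.round(rot(get_obs()).as_matrix(),3),get_obs()["q"])
E
```

```text
t 2.7667 pos [ 0.5588 -0.0556  0.1709] shift tool mm [ 0.6 50.9 -2.3] turn [ 0.02  0.03 -0.05] F [-0.2 -0.3 -0.1]
0.00024103607562315956 [[ 1.    -0.001  0.025]
 [-0.025 -0.     1.   ]
 [-0.001 -1.    -0.   ]] [-0.52717473  0.42135025  0.6655005   1.92327532 -0.32592108  0.90670409
  0.27500122]
```

Call:
play_rows(increments=[[[0,0.017,-0.001],[0,0,0]],[[0,0.017,-0.001],[0,0,0]],[[0,0.014,0],[0,0,0]],[[0,0.005,0],[0,0,0]],[[0,0.005,0],[0,0,0]],[[0,0.005,0],[0,0,0]],[[0,0.005,0],[0,0,0]],[[0,0.005,0],[0,0,0]],[[0,0.005,0],[0,0,0]],[[0,0.005,0],[0,0,0]],[[0,0.005,0],[0,0,0]],[[0,0.005,0],[0,0,0]],[[0,0,0],[0,0,0]]])

```text
t: 3.85
eef_pos: [0.559, -0.0579, 0.0788]
tool_rot: [0.707, -0.707, 0.007, -0.007]
contact_force: [-3.1, 1.3, 4.1]
gripper_width: 0.002
```

Call:
play_rows(increments=[[[0,0.001,0],[0,0,0]],[[0,0.001,0],[0,0,0]],[[0,0.001,0],[0,0,0]],[[0,0.0005,0],[0,0,0]],[[0,0,0],[0,0,0]],[[0,0,0],[0,0,0]]])

```text
t: 4.35
eef_pos: [0.559, -0.0579, 0.0758]
tool_rot: [0.707, -0.707, 0.007, -0.007]
contact_force: [-3.9, 1.5, 7.5]
gripper_width: -0.001
```

```bash
python3 - <<'E'
from h import *
delta([.5593,-.058,.075])
a=save("top","top2.png");b=save("scene","sc2.png")
A=cv2.resize(a["color"][165:225,240:370],(800,369),interpolation=cv2.INTER_CUBIC);B=b["color"][150:280,230:390];B=cv2.resize(B,(284,231),interpolation=cv2.INTER_CUBIC)
o=np.zeros((600,800,3),np.uint8);o[:369]=A;o[369:,:284]=B;cv2.imwrite("pics/v3.png",o[...,::-1])
c=save("wrist","w2.png")
w=cv2.resize(c["color"],(512,320))[45:276];o[369:,284:796]=w;cv2.imwrite("pics/v3.png",o[...,::-1])
E
```

```text
t 4.35 pos [ 0.559  -0.0579  0.0758] shift tool mm [ 0.3  0.8 -0. ] turn [-0.05  0.34 -0.  ] F [-3.9  1.5  7.5]
```

View pics/v3.png

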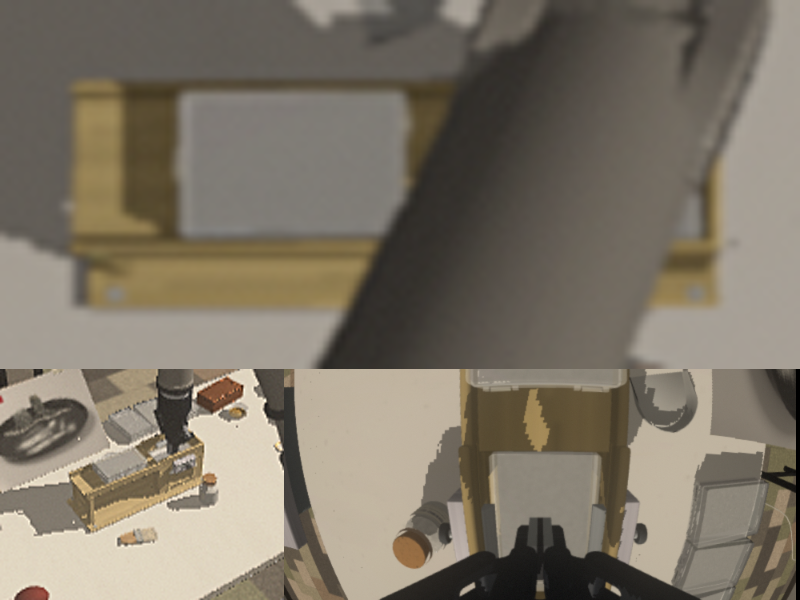

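Call:
play_rows(increments=[[[0,0.0007,0],[0,0,0]],[[0,0.0006,0],[0,0,0]],[[0,0,0],[0,0,0]],[[0,0,0],[0,0,0]]])

```text
t: 4.83
eef_pos: [0.559, -0.0579, 0.0745]
tool_rot: [0.707, -0.707, 0.007, -0.007]
contact_force: [-3.8, 0.6, 7.1]
gripper_width: -0.0
```

Call:
play_rows(increments=[[[0,-0.001,0],[0,0,0]],[[0,-0.002,0],[0,0,0]],[[0,-0.003,0],[0,0,0]],[[0,-0.01,0],[0,0,0]],[[0,-0.03,0],[0,0,0]],[[0,-0.03,0],[0,0,0]],[[0,0,0],[0,0,0]],[[0,0,0],[0,0,0]],[[0,0,0],[0,0,0]],[[0,0,0],[0,0,0]]])

```text
t: 5.67
eef_pos: [0.5584, -0.0576, 0.1488]
tool_rot: [0.707, -0.707, 0.008, -0.007]
contact_force: [-0.1, 0.9, -1.0]
gripper_width: 0.003
```

```bash
python3 - <<'E'
from h import *
# target: behind second case's -x end
delta([.5642,.160,.10])
c=save("wrist","w3.png");im=c["color"]
print(c["intrinsics"],np.round(c["hand_eye"],3))
cv2.imwrite("pics/w3v.png",im[...,::-1])
b=save("scene","sc3.png")
P=cloud(b);m=(abs(P[...,0]-.559)<.02)&(abs(P[...,1]+.058)<.03)&(P[...,2]<.13);print(m.sum(),np.percentile(P[m][:,2],[10,25,50,75,90]) if m.any() else 0)
a=save("top","top3.png")
P=cloud(a);m=(abs(P[...,0]-.56)<.03)&(abs(P[...,1]+.058)<.053)&(P[...,2]<.13);print(m.sum(),np.percentile(P[m][:,2],[10,25,50,75,90]) if m.any() else 0)
E
```

```text
t 5.6667 pos [ 0.5584 -0.0576  0.1488] shift tool mm [  1.3  48.9 217.7] turn [-0.    0.28 -0.08] F [-0.1  0.9 -1. ]
[[309.70691629   0.         319.84884645]
 [  0.         309.70691629 199.29397361]
 [  0.           0.           1.        ]] [[ 1.     0.     0.    -0.001]
 [-0.    -0.297  0.955 -0.143]
 [ 0.    -0.955 -0.297  0.075]
 [ 0.     0.     0.     1.   ]]
165 [-0.72323644 -0.71891017  0.00647701  0.07717115  0.07940074]
1 [0.08239223 0.08239223 0.08239223 0.08239223 0.08239223]
```

View pics/w3v.png

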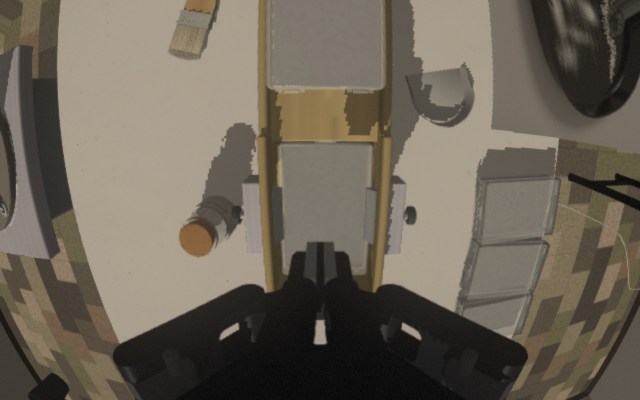

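Call:
play_rows(increments=[[[0.001,0,0.03],[0,0.3,0]],[[0,0,0.038],[0,0,0]],[[0,0,0.038],[0,0,0]],[[0,0,0.038],[0,0,0]],[[0,0,0.038],[0,0,0]],[[0,0,0.038],[0,0,0]],[[0,0,0],[0,0,0]],[[0,0,0],[0,0,0]]])

```text
t: 6.48
eef_pos: [0.5651, 0.1653, 0.1485]
tool_rot: [-0.707, 0.707, -0.008, 0.007]
contact_force: [-0.0, -1.1, 0.4]
gripper_width: -0.001
```

```bash
python3 - <<'E'
from h import *
delta([.5647,.162,.10])
c=save("wrist","w4.png")
cv2.imwrite("pics/w4v.png",c["color"][...,::-1])
a=save("top","top4.png")
E
```

```text
t 6.4833 pos [0.5651 0.1653 0.1485] shift tool mm [-0.2 48.5 -3.3] turn [ 0.01  0.28 -0.07] F [-0.  -1.1  0.4]
```

View pics/w4v.png

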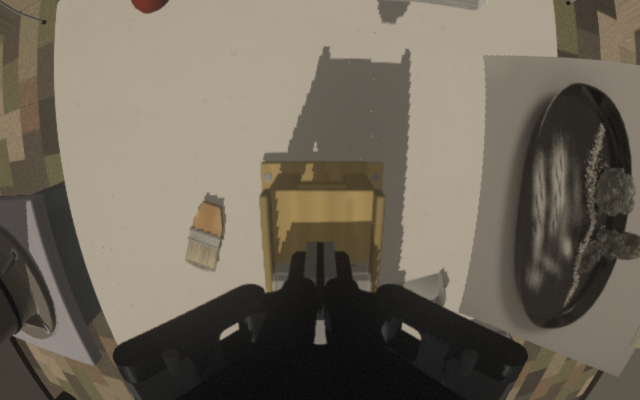

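Call:
play_rows(increments=[[[0,0.012,0],[0,0.3,0]],[[0,0.012,0],[0,0,0]],[[0,0.007,0],[0,0,0]],[[0,0.006,0],[0,0,0]],[[0,0.006,0],[0,0,0]],[[0,0.005,0],[0,0,0]],[[0,0,0],[0,0,0]]])

```text
t: 7.17
eef_pos: [0.5651, 0.1617, 0.1003]
tool_rot: [-0.707, 0.707, -0.012, 0.011]
contact_force: [-0.3, -0.1, -0.2]
gripper_width: 0.002
```

Call:
play_rows(increments=[[[0,0,-0.008],[0,0,0]],[[0,0,-0.006],[0,0,0]],[[0,0,-0.007],[0,0,0]],[[0,0,-0.009],[0,0,0]],[[0,0,-0.01],[0,0,0]],[[0,0,-0.01],[0,0,0]],[[0,0,-0.01],[0,0,0]],[[0,0,-0.01],[0,0,0]],[[0,0,-0.01],[0,0,0]],[[0,0,-0.01],[0,0,0]],[[0,0,-0.01],[0,0,0]],[[0,0,-0.01],[0,0,0]],[[0,0,-0.008],[0,0,0]],[[0,0,-0.007],[0,0,0]],[[0,0,-0.005],[0,0,0]],[[0,0,-0.004],[0,0,0]],[[0,0,-0.003],[0,0,0]],[[0,0,-0.003],[0,0,0]],[[0,0,0],[0,0,0]]])

```text
t: 8.75
eef_pos: [0.5611, 0.0215, 0.1014]
tool_rot: [-0.707, 0.707, -0.012, 0.011]
contact_force: [1.0, -0.4, -0.6]
gripper_width: -0.002
```

```bash
python3 - <<'E'
from h import *
delta([.5605,.007,.10])
E
```

```text
t 8.75 pos [0.5611 0.0215 0.1014] shift tool mm [ -0.1   1.4 -14.5] turn [ 0.02 -0.38 -0.02] F [ 1.  -0.4 -0.6]
```

Call:
play_rows(increments=[[[0,0,-0.003],[0,0,0]],[[0,0,-0.003],[0,0,0]],[[0,0,-0.003],[0,0,0]],[[0,0,-0.002],[0,0,0]],[[0,0,-0.002],[0,0,0]],[[0,0,0],[0,0,0]],[[0,0,0],[0,0,0]]])

```text
t: 9.33
eef_pos: [0.5606, 0.0087, 0.1014]
tool_rot: [-0.707, 0.707, -0.011, 0.011]
contact_force: [-0.5, -0.2, -0.5]
gripper_width: -0.001
```

Call:
play_rows(increments=[[[0,0,-0.001],[0,0,0]],[[0,0,-0.001],[0,0,0]],[[0,0,0],[0,0,0]]])

```text
t: 9.58
eef_pos: [0.5607, 0.007, 0.1015]
tool_rot: [0.707, -0.707, 0.011, -0.011]
contact_force: [0.7, 0.5, 0.9]
gripper_width: -0.006
```

Call:
play_rows(increments=[[[0,0,-0.001],[0,0,0]],[[0,0,0],[0,0,0]],[[0,0,0],[0,0,0]]])

```text
t: 9.83
eef_pos: [0.5607, 0.0061, 0.1015]
tool_rot: [0.707, -0.707, 0.011, -0.011]
contact_force: [-0.1, 0.7, 0.1]
gripper_width: 0.001
```

Call:
play_rows(increments=[[[0,0,-0.001],[0,0,0]],[[0,0,0],[0,0,0]],[[0,0,0],[0,0,0]]])

```text
t: 10.08
eef_pos: [0.5607, 0.005, 0.1015]
tool_rot: [0.707, -0.707, 0.011, -0.011]
contact_force: [0.4, 0.4, 0.1]
gripper_width: 0.001
```

```bash
python3 - <<'E'
from h import *
delta([.5605,.007,.10])
c=save("wrist","w5.png")
a=save("top","top5.png")
o=np.zeros((600,800,3),np.uint8);o[:300]=cv2.resize(a["color"][172:217,250:370],(800,300),interpolation=cv2.INTER_CUBIC)
o[300:]=cv2.resize(c["color"][100:280,200:440],(800,300))
cv2.imwrite("pics/v5.png",o[...,::-1])
E
```

```text
t 10.0833 pos [0.5607 0.005  0.1015] shift tool mm [-0.3  1.5  2. ] turn [-0.   -0.36  0.  ] F [0.4 0.4 0.1]
```

View pics/v5.png

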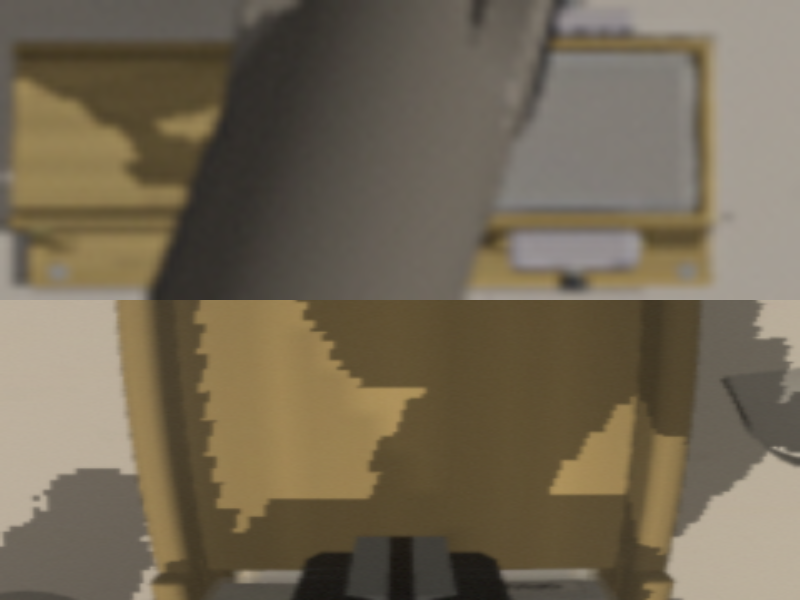

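Call:
play_rows(increments=[[[0,0,-0.001],[0,0,0]],[[0,0,-0.0005],[0,0,0]],[[0,0,0],[0,0,0]]])

```text
t: 10.43
eef_pos: [0.5607, 0.0034, 0.1015]
tool_rot: [-0.707, 0.707, -0.011, 0.011]
contact_force: [-0.9, 1.6, -0.2]
gripper_width: 0.003
```

Call:
play_rows(increments=[[[0,0,-0.001],[0,0,0]],[[0,0,0],[0,0,0]],[[0,0,0],[0,0,0]]])

```text
t: 10.68
eef_pos: [0.5607, 0.0024, 0.1015]
tool_rot: [-0.707, 0.707, -0.011, 0.011]
contact_force: [-0.4, 1.3, -0.9]
gripper_width: -0.002
```

Call:
play_rows(increments=[[[0,0,-0.001],[0,0,0]],[[0,0,0],[0,0,0]],[[0,0,0],[0,0,0]]])

```text
t: 10.93
eef_pos: [0.5607, 0.002, 0.1015]
tool_rot: [0.707, -0.707, 0.011, -0.011]
contact_force: [0.8, 3.3, 0.4]
gripper_width: -0.005
```

Call:
play_rows(increments=[[[0,0,-0.001],[0,0,0]],[[0,0,0],[0,0,0]],[[0,0,0],[0,0,0]]])

```text
t: 11.18
eef_pos: [0.5608, 0.0019, 0.1015]
tool_rot: [0.708, -0.707, 0.011, -0.011]
contact_force: [0.4, 6.0, 0.5]
gripper_width: 0.001
```

Call:
play_rows(increments=[[[0,0,0.004],[0,0,0]],[[0,0,0.01],[0,0,0]],[[0,-0.015,0],[0,0,0]],[[0,-0.02,0],[0,0,0]],[[0,-0.015,0],[0,0,0]],[[0,0,-0.025],[0,0,0]],[[0,0,-0.025],[0,0,0]],[[0,0,-0.022],[0,0,0]],[[0,0,0],[0,0,0]],[[0,0,0],[0,0,0]]])

```text
t: 12.02
eef_pos: [0.5584, -0.0588, 0.1516]
tool_rot: [-0.707, 0.707, -0.012, 0.012]
contact_force: [-0.1, 0.5, -0.3]
gripper_width: -0.0
```

```bash
python3 - <<'E'
from h import *
delta([.559,-.0595,.12])
c=save("wrist","w6.png")
cv2.imwrite("pics/w6v.png",c["color"][...,::-1])
E
```

```text
t 12.0167 pos [ 0.5584 -0.0588  0.1516] shift tool mm [ 0.6 31.6 -0.6] turn [ 0.04 -0.54 -0.01] F [-0.1  0.5 -0.3]
```

View pics/w6v.png

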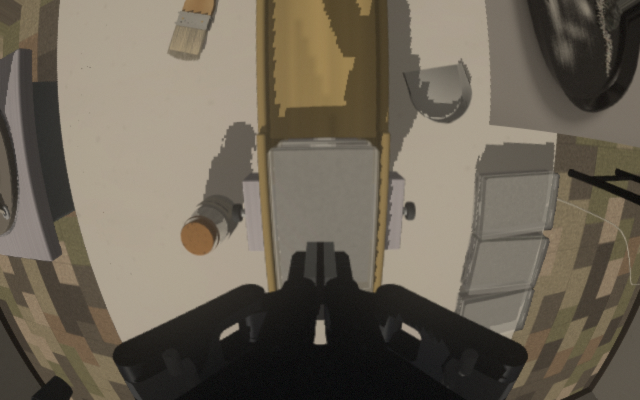

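Call:
play_rows(increments=[[[0.0006,0.013,0],[0,-0.5,0]],[[0,0.013,0],[0,0,0]],[[0,0.005,0],[0,0,0]],[[0,0.005,0],[0,0,0]],[[0,0.005,0],[0,0,0]],[[0,0.004,0],[0,0,0]],[[0,0.004,0],[0,0,0]],[[0,0.004,0],[0,0,0]],[[0,0.004,0],[0,0,0]],[[0,0.004,0],[0,0,0]],[[0,0.004,0],[0,0,0]],[[0,0.004,0],[0,0,0]],[[0,0.003,0],[0,0,0]],[[0,0,0],[0,0,0]]])

```text
t: 13.23
eef_pos: [0.5596, -0.0572, 0.0796]
tool_rot: [0.707, -0.707, 0.008, -0.008]
contact_force: [-2.4, 0.9, 6.1]
gripper_width: 0.001
```

Call:
play_rows(increments=[[[0,0.001,0],[0,0,0]],[[0,0.001,0],[0,0,0]],[[0,0.001,0],[0,0,0]],[[0,0.001,0],[0,0,0]],[[0,0,0],[0,0,0]],[[0,0,0],[0,0,0]]])

```text
t: 13.73
eef_pos: [0.5597, -0.0572, 0.0759]
tool_rot: [0.707, -0.707, 0.008, -0.008]
contact_force: [-2.5, 0.8, 10.0]
gripper_width: 0.0
```

Call:
play_rows(increments=[[[0,0.001,0],[0,0,0]],[[0,0.0007,0],[0,0,0]],[[0,0,0],[0,0,0]],[[0,0,0],[0,0,0]],[[0,0,0],[0,0,0]]])

```text
t: 14.15
eef_pos: [0.5597, -0.0573, 0.0743]
tool_rot: [0.707, -0.707, 0.008, -0.008]
contact_force: [-2.4, -0.0, 8.7]
gripper_width: -0.001
```

```bash
python3 - <<'E'
from h import *
delta([.559,-.0595,.0745])
c=save("wrist","w7.png")
cv2.imwrite("pics/w7v.png",cv2.resize(c["color"][100:300,200:440,::-1],(720,600)))
E
```

```text
t 14.15 pos [ 0.5597 -0.0573  0.0743] shift tool mm [-0.6 -0.2 -2.3] turn [-0.03  0.15  0.02] F [-2.4 -0.   8.7]
```

View pics/w7v.png

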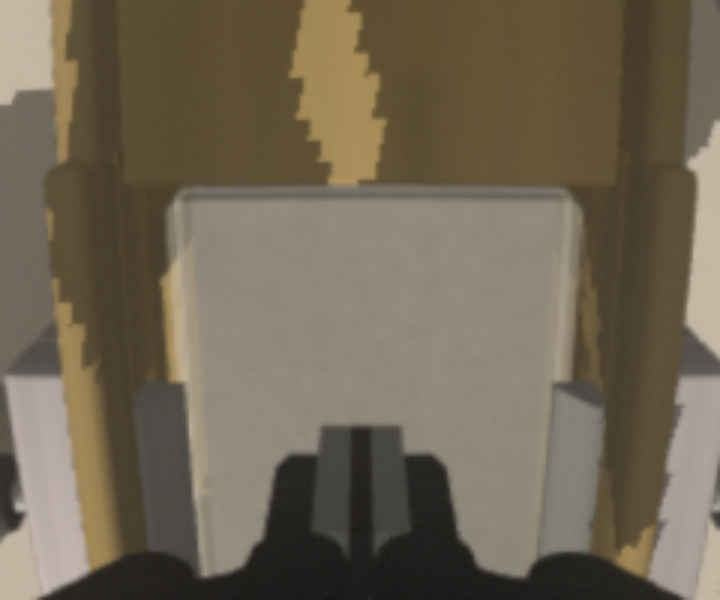

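Call:
play_rows(increments=[[[0,-0.001,0],[0,0,0]],[[0,-0.002,0],[0,0,0]],[[0,-0.003,0],[0,0,0]],[[0,-0.01,0],[0,0,0]],[[0,-0.03,0],[0,0,0]],[[0,-0.03,0],[0,0,0]],[[0,0,0],[0,0,0]],[[0,0,0],[0,0,0]],[[0,0,0],[0,0,0]],[[0,0,0],[0,0,0]],[[0,0,0],[0,0,0]],[[0,0,0],[0,0,0]],[[0,0,0],[0,0,0]],[[0,0,0],[0,0,0]]])

```text
t: 15.37
eef_pos: [0.5591, -0.0575, 0.1494]
tool_rot: [-0.707, 0.707, -0.008, 0.008]
contact_force: [-0.3, 0.6, -0.5]
gripper_width: -0.005
```

Call:
play_rows(increments=[[[0,-0.02,0.035],[0,0,0]],[[0,-0.02,0.035],[0,0,0]],[[0,-0.01,0.035],[0,0,0]],[[0,0,0.035],[0,0,0]],[[0,0,0.035],[0,0,0]],[[0,0,0.035],[0,0,0]],[[0,0,0.035],[0,0,0]],[[0,0,0.035],[0,0,0]],[[0,0,0.035],[0,0,0]],[[0,0,0],[0,0,0]],[[0,0,0],[0,0,0]]])

```text
t: 16.28
eef_pos: [0.5659, 0.2605, 0.1991]
tool_rot: [-0.707, 0.707, -0.007, 0.006]
contact_force: [-0.4, -0.9, 0.1]
gripper_width: 0.004
```

```bash
python3 - <<'E'
from h import *
delta([.559,-.0595,.0745])
a=save("top","top8.png");b=save("scene","s8.png")
for c in(a,b):
    P=cloud(c);m=(abs(P[...,0]-.559)<.02)&(abs(P[...,1]+.058)<.045)&(P[...,2]<.13)&(P[...,2]>.05);print(m.sum(),np.percentile(P[m][:,2],[10,25,50,75,90]) if m.any() else 0)
P0=cloud(np.load("pics/top1.png.npz"));P=cloud(a)
o=np.vstack([cv2.resize(a["color"][135:245,230:390],(800,550),interpolation=cv2.INTER_CUBIC)])
cv2.imwrite("pics/v8.png",o[...,::-1])
E
```

```text
t 16.2833 pos [0.5659 0.2605 0.1991] shift tool mm [  -1.   124.6 -320. ] turn [ 0.01  0.43 -0.04] F [-0.4 -0.9  0.1]
413 [0.07377701 0.07577831 0.07791449 0.07996262 0.08185443]
85 [0.07548562 0.07648009 0.07780997 0.07928408 0.08037716]
```

View pics/v8.png

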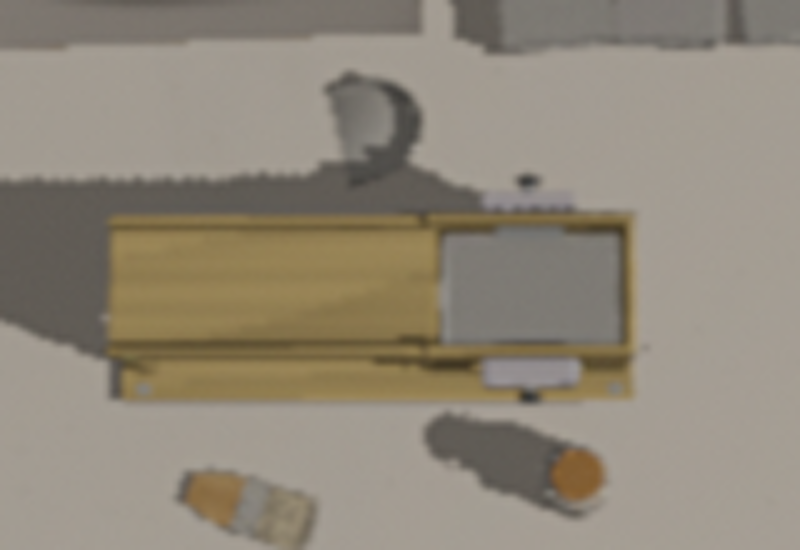

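The lid reads 77.9 mm in both depth cameras, against a nominal 77.5 mm. The picture shows the deck empty, the lid sunk in the mouth at crop (533, 288), and the jar, brush and scoop where they were.

```bash
python3 -c "
from station import *
print(hand_in())"
```

```text
the job is handed in; nothing more can be done
None
```

Both cases are stacked and latched in the dispenser, and I handed the job in at about 16.3 s of the 48 s allowed.

- **First case:** I pressed it down with the shut fingertips to a measured height of 74.5 mm. After release the wrist picture showed both catch noses over its lid.
- **Second case:** I slid it along the deck until it met the end stop, where the push force rose to 6 N. I then pressed it down to 74.3 mm with about 10 N.
- **Last checks:** After I released it and moved the arm clear, the lid read 77.9 mm in the top camera and 77.8 mm in the scene camera, against the nominal 77.5 mm. The top picture showed the deck empty. The jar, brush and scoop had not visibly moved. I did not recheck the spoon, dish and blower at the end, but the arm did not go down near them.

No check failed or disagreed. The catches are judged from pictures and lid height only, because their joint values cannot be read directly.

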